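# Put a sample jar away in the sliding-door display case

### The job

A coffee sample jar has been left standing by itself on the counter, to one side of the display case. Slide the glass door over the tray that holds only one jar all the way open, past its neighbour, stand the jar gently in the free space of that tray and then slide the door fully shut again, so that both doors are shut. Leave the other jars in the case and the other things on the counter as they are, upright and in their places.

Things in the scene. Friction and masses are not known exactly. Their poses are not given: they have to be found in the camera images.
- case: wooden display case with a glass back wall (+x), fixed on the counter, 250 mm deep (x), 440 mm long (y), 122 mm high to its rim, covered by two glass doors that slide along y; origin at the centre of its underside, x to its back, y to its left, z up. Walls 12 mm; between the tracks x is clear within 105 mm of the centre. An open door uncovers its side from 38 to 208 mm from the centre along y
- door_left (a joint): left glass door (+y half of the case; lower track, its glass 106 to 111 mm above the counter): 0 m shut, grows as it slides towards -y underneath the right door, stop at 0.170 m fully open. It slides with about 1.5 N of friction plus 4 N per m/s and stays where it is left
- door_right (a joint): right glass door (-y half; upper track, its glass 114 to 119 mm above the counter): 0 m shut, grows as it slides towards +y over the left door, stop at 0.170 m fully open. Same friction
- pull_left (a point): centre of the top of the left door's pull: an upright black plastic bar on the glass near the door's outer (+y) end, 110 mm long along the case's x, 12 mm thick along y, top 146 mm above the counter, 24 mm over the case's rim. It is 196 mm from the case's centre when shut, 26 mm when fully open, then with 14 mm between bar and the neighbour door's edge. Axes as the case's
- pull_right (a point): the same for the right door's pull, mirrored, near the door's outer (-y) end, top also 146 mm above the counter
- tray_roomy: the steel tray that holds only one jar, under one of the two doors, left or right (its centre lies 104 mm from the case's centre along y); 216 mm (x) by 200 mm (y), rim 20 mm high, walls and floor 3 mm thick, fixed; origin at the centre of its underside (12 mm above the counter), so its floor is 15 mm above the counter; axes as the case's
- tray_full: the same kind of tray under the other door, filled with four jars
- jar: the sample jar to put away: squat clear round jar of dark coffee beans with an aluminium screw lid, standing on the counter to the left or right of the case; body 60 mm and lid 62 mm in diameter, 85 mm tall, the lid is its top 18 mm; about 160 g; origin at the centre of its underside, z up
- jar_single: a squat sample jar like jar (62 mm diameter, 85 mm tall), the one already in the roomy tray, in the back half of it (its centre 45 to 65 mm behind the tray's centre, up to 40 mm to either side); origin at the centre of its underside, z up
- jar_row1: a squat sample jar like jar (62 mm diameter, 85 mm tall), one of the four in the full tray; origin at the centre of its underside, z up
- jar_row2: a squat sample jar like jar (62 mm diameter, 85 mm tall), one of the four in the full tray; origin at the centre of its underside, z up
- jar_row3: a squat sample jar like jar (62 mm diameter, 85 mm tall), one of the four in the full tray; origin at the centre of its underside, z up
- jar_row4: a squat sample jar like jar (62 mm diameter, 85 mm tall), one of the four in the full tray; origin at the centre of its underside, z up
- tin: tall round tin with a paper label, 74 mm in diameter, 123 mm tall, standing on the counter on the other side of the case from the jar; origin at the centre of its underside
- jug: clear plastic measuring jug with a handle, 104 mm in diameter, 120 mm tall, on the counter; origin at the centre of its underside
- mug: white mug, 80 mm in diameter, 90 mm tall, on the counter; origin at the centre of its underside
- scoop: long-handled spoon, 170 mm long, lying on the counter in front of the case
Not all that is in view belongs to the job. What is shaped like the mug but blue or pink is not meant.

How it is judged:
On the way, in this order (a step that is already met when the one before it is completed fails the run):
1. the door over the tray with one jar is all the way open (at least 155 mm of its 170 mm) while the jar is still out of the case (((y of tray_roomy in the frame of case above 0 m and value of joint door_left above 0.155 m) or (y of tray_roomy in the frame of case below 0 m and value of joint door_right above 0.155 m)) and not (x of jar in the frame of tray_roomy between -0.08 and 0.08 m and y of jar in the frame of tray_roomy between -0.072 and 0.072 m and z of jar in the frame of tray_roomy between -0.002 and 0.008 m and angle between jar's own z axis and vertical below 0.06 rad)), for 0.1 s.
2. the jar stands upright on the floor of that tray, let go (x of jar in the frame of tray_roomy between -0.08 and 0.08 m and y of jar in the frame of tray_roomy between -0.072 and 0.072 m and z of jar in the frame of tray_roomy between -0.002 and 0.008 m and angle between jar's own z axis and vertical below 0.06 rad and contact force between the fingers and jar below 0.05 N and linear speed of jar below 0.03 m/s), for 0.2 s.
At the end, for the whole second after the job is handed in: The jar stands upright (within 0.06 rad), let go and at rest, on the floor of the tray that held one jar; both doors are shut to within 8 mm; the five other jars stand upright (within 0.1 rad) within 25 mm of where they were, and the tin, jug and mug, upright, and the spoon, within 30 mm (x of jar in the frame of tray_roomy between -0.08 and 0.08 m and y of jar in the frame of tray_roomy between -0.072 and 0.072 m and z of jar in the frame of tray_roomy between -0.002 and 0.008 m and angle between jar's own z axis and vertical below 0.06 rad and contact force between the fingers and jar below 0.05 N and linear speed of jar below 0.02 m/s and value of joint each of door_left, door_right below 0.008 m and angle between each of jar_single, jar_row1, jar_row2, jar_row3, jar_row4, tin, jug, mug's own z axis and vertical below 0.1 rad and distance of each of jar_single, jar_row1, jar_row2, jar_row3, jar_row4 from where it was at the start of the episode below 0.025 m and distance of each of jug, mug, scoop, tin from where it was at the start of the episode below 0.03 m); the robot touches nothing.
It fails at once if the jar is dropped or banged down in the tray (more than 40 N between jar and tray) (contact force between jar and tray_roomy above 40 N).
It fails at once if a jar is knocked over (tilted by more than 0.5 rad) (angle between any of jar, jar_single, jar_row1, jar_row2, jar_row3, jar_row4's own z axis and vertical above 0.5 rad).
It fails at once if the tin, jug or mug is knocked over (angle between any of tin, jug, mug's own z axis and vertical above 0.5 rad).
It also fails if it takes over 67 s, if anything falls off the work surface, if the arm or the gripper's body presses on something with over 40 N, if the wrist force passes 120 N, or if a joint passes its speed limit or range.

### The arm

A 7-joint arm with a two-finger parallel gripper is mounted at the origin on the work surface. World frame = base frame: x ahead of the robot, y to its left, z up, the work surface at z = 0. Lengths are in m, angles in rad, forces in N, time in s.
With the tool pointing down it reaches from about 0.35 to 0.9 m from the base axis. Payload 7.2 kg.
Tool frame: the origin (TCP) lies on the centre line of the jaws, within the pads' length; the fingertips stand 8 mm ahead of it and the grasp point (between the pads) lies 11 mm behind it; x points along the fingers, y is the direction in which the jaws open and shut, and the axes are right-handed (so a half turn about x gives the same grasp; the last joint's range is limited). The gripper opens to 88 mm and grips with 3 to 60 N. Pads are 20 mm wide; open, the fingers measure 115 mm over their backs; the gripper's body (75 mm by 178 mm) begins 61 mm behind the grasp point.
Start: joints at [1.195, 0.411, -0.013, 1.596, 0.006, 1.134, -0.082], TCP at [0.189, -0.596, 0.231] pointing down, gripper open.
Joint ranges: [-2.95, 2.95], [-0.29, 1.99], [-1.47, 1.44], [0.14, 2.54], [-1.03, 4.17], [0.13, 1.85], [-2.86, 2.86]. Speed limits (rad/s): [2.39, 2.39, 3.01, 3.01, 3.14, 3.14, 3.14].

### API

Orientations are given as a rotation vector (axis times angle).
In Python, from plant import status, viewer, ticket gives the robot as it stands.
- The arm moves only by the shell command python3 -m pendant 'ROWS'. ROWS is JSON, a list that holds one entry, the list of rows, each a list of 7 numbers: the turn, a rotation vector about the tool's x, y, z in rad, then the shift along the tool's x, y, z in cm, then the opening, from 0 (shut) to 1 (fully open). A call has 1 to 20 rows; each row shifts and turns the commanded pose from where the row before left it, along the tool's axes as they then stand; what a row does not reach is not made up. A row lasts 1/8 s, in which the tool goes at most 62.5 mm and 10.7 degrees, less where a joint would pass 70% of its speed; a pose out of reach is approached as far as the arm can. A call with a gripper value outside its range is refused whole. The fingers move at their own pace and stop on an object; the grip force is fixed at half the most. Time passes only in rows, so rows that do not move let the fingers close. It gives the time, the measured TCP pose, the force and the opening at its end, in the units of the state.
- status.sense(): the state, without advancing time (a new reading comes with each control period).
- viewer.camera(name): name is "scene" or "top" or "wrist"; returns a dict with "pixels" (384x512x3 uint8, red, green, blue), "depth" (384x512 float32, m along the optical axis (not along the pixel's ray), 0 where there is no reading), "fx", "fy", "cx", "cy" (pixels), "dist_coeffs" ([k1, k2, p1, p2, k3] as OpenCV has them; the pictures are not rectified), "T" (4x4, takes a point from camera to world coordinates); the wrist camera has in their place "tool_from_camera" (4x4, takes a point from camera to tool coordinates, whose origin is the TCP and whose axes are the tool frame's). Camera axes: x right, y up, looking along -z (the intrinsics and any distortion apply to the point x, -y, -z); pixel columns grow to the right and rows downward; lengths in m; the calibration is good to about 2 mm. A picture is of the moment at which its call begins: read the wrist's pose just before it.
- ticket.job_done(): hands the job in, once; it reports no verdict.
The state is a dict: "clock": time; "qpos": joint angles; "dq": joint speeds; "tau": joint torques, N m; "eef_pos": TCP position; "eef_rot": TCP orientation; "force": force on the tool from outside, world axes, zero at the start; "wrist_torque": the same for the moment, N m; "opening": opening from 0.0 (shut) to 1.0 (fully open).
Only numpy, scipy, OpenCV 4.12 (cv2) and the standard library are available. Lean on these libraries where they do the work, as an engineer would, in place of code of your own. Each camera call takes 0.05 s, during which the arm holds its last target. There are 200 camera calls.

## Working session

There is one attempt and no reset: what is moved stays moved. The work goes in short steps, Python scripts to look and compute and a shell command to move; the robot and the scene stay as the last step left them, time stands still between calls to the robot, and variables do not carry over. Pictures are saved under pics/ and viewed, about 8 in all and at most 12, crops included, and the job is handed in when it is done.

```bash
ls; mkdir -p pics; cat > h.py <<'E'
import numpy as np, cv2
from scipy.spatial.transform import Rotation as R
from plant import status, viewer, ticket
def cam(n):
    s=status.sense(); c=viewer.camera(n)
    if n=="wrist":
        T=np.eye(4);T[:3,:3]=R.from_rotvec(s["eef_rot"]).as_matrix();T[:3,3]=s["eef_pos"]
        c["T"]=T@np.array(c["tool_from_camera"])
    c["T"]=np.array(c["T"]); return c
def save(c,f): cv2.imwrite("pics/"+f,np.asarray(c["pixels"])[:,:,::-1])
def K(c): return np.array([[c["fx"],0,c["cx"]],[0,c["fy"],c["cy"]],[0,0,1.]])
def rays(c,uv):
    p=cv2.undistortPoints(np.array(uv,float).reshape(-1,1,2),K(c),np.array(c["dist_coeffs"],float)).reshape(-1,2)
    d=np.c_[p[:,0],-p[:,1],-np.ones(len(p))]@c["T"][:3,:3].T
    return c["T"][:3,3],d
def onz(c,uv,z):
    o,d=rays(c,uv); return o+d*((z-o[2])/d[:,2])[:,None]
def cloud(c):
    D=np.asarray(c["depth"]); v,u=np.mgrid[:D.shape[0],:D.shape[1]]
    o,d=rays(c,np.c_[u.ravel(),v.ravel()]); P=o+d*D.reshape(-1,1); P[D.ravel()==0]=np.nan
    return P.reshape(D.shape+(3,))
def tool(): # rotation matrix
    s=status.sense(); return np.array(s["eef_pos"]),R.from_rotvec(s["eef_rot"]).as_matrix()
E
python3 - <<'E'
from h import *
for n in("top","scene"):
    c=cam(n); save(c,n+"0.png"); print(n,c["T"].round(3).tolist(),c["fx"],c["cx"],c["cy"],c["dist_coeffs"])
s=status.sense(); print(s); print(tool()[1].round(3))
E
```

```text
pics
top [[-0.013, 0.989, -0.146, 0.237], [-1.0, -0.01, 0.017, -0.102], [0.016, 0.146, 0.989, 1.645], [0.0, 0.0, 0.0, 1.0]] 491.32319647937527 258.8283323332351 197.33180232171094 [-0.18698812  0.          0.          0.          0.        ]
scene [[0.643, -0.594, 0.483, 1.163], [0.766, 0.496, -0.409, -0.724], [0.003, 0.633, 0.774, 1.204], [0.0, 0.0, 0.0, 1.0]] 433.6209806559445 256.68651110776403 190.01685599090138 [-0.08703144  0.          0.          0.          0.        ]
{'clock': 0.1, 'qpos': array([ 1.19478689,  0.41181854, -0.01272848,  1.59692788,  0.00559962,
        1.13430803, -0.08217105]), 'dq': array([-0.00189911, -0.0015132 ,  0.00061047,  0.00019007,  0.0010515 ,
        0.00116116,  0.00094817]), 'tau': array([ 3.85113221e-03, -5.89090598e+01,  6.44453187e-01, -2.91708058e+01,
       -5.37052599e-02,  1.44145178e-02,  1.81681742e-05]), 'eef_pos': array([ 0.18920035, -0.59522021,  0.22990723]), 'eef_rot': array([ 2.05573435,  0.32047891, -2.05638071]), 'force': array([-0.29917554, -0.08418644, -0.20032339]), 'wrist_torque': array([0.00102345, 0.02074017, 0.04031526]), 'opening': 1.004192727802902}
[[-0.001  0.303 -0.953]
 [ 0.001 -0.953 -0.303]
 [-1.    -0.001  0.   ]]
```

View pics/top0.png

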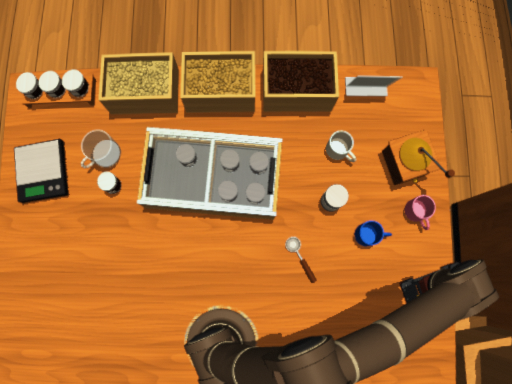

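View pics/scene0.png

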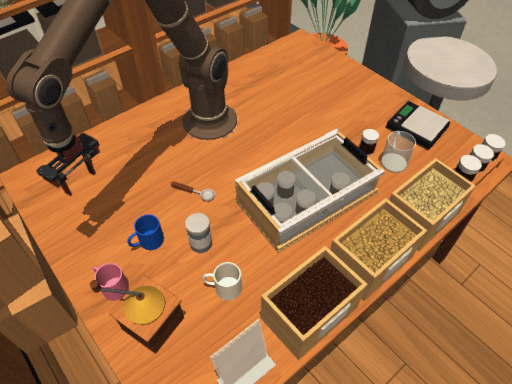

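Top view: the roomy tray is on the left (single jar at (185,155), four jars at about (245,175)). The target jar is at (108,182), close to the jug at (100,150). The tin at (335,197) is to the right of the case. In the scene view the jar is at (370,138) and the tin at (198,232).

```bash
python3 - <<'E'
from h import *
c=cam("top"); P=cloud(c)
im=np.asarray(c["pixels"]); 
big=cv2.resize(im[105:240,70:300],None,fx=3.4,fy=3.4,interpolation=cv2.INTER_CUBIC); cv2.imwrite("pics/topcrop.png",big[:,:,::-1])
# white case rim mask, bright & low saturation near case
hsv=cv2.cvtColor(im,cv2.COLOR_RGB2HSV)
m=((hsv[...,2]>190)&(hsv[...,1]<50)).astype(np.uint8); m[:, :132]=0; m[:,290:]=0; m[:120]=0; m[222:]=0
cs,_=cv2.findContours(m,cv2.RETR_EXTERNAL,cv2.CHAIN_APPROX_NONE)
k=max(cs,key=cv2.contourArea); r=cv2.minAreaRect(k); b=cv2.boxPoints(r); print("rim box",b.tolist())
w=onz(c,b,0.122); print(w.round(4)); print("center",w.mean(0), [np.linalg.norm(w[i]-w[(i+1)%4]).round(3) for i in range(4)], [np.degrees(np.arctan2(*(w[(i+1)%4]-w[i])[1::-1])).round(1) for i in range(4)])
# tall things by depth z
for lo,hi,n in((0.075,0.1,"jarlid?"),(0.1,0.13,"")):
    z=((P[...,2]>lo)&(P[...,2]<hi)).astype(np.uint8)
    nl,l,st,ce=cv2.connectedComponentsWithStats(z)
    for i in range(1,nl):
        if st[i,4]>40: q=P[l==i]; print(lo,st[i].tolist(),q.mean(0).round(3),q.min(0).round(3),q.max(0).round(3))
E
```

```text
rim box [[136.81715393066406, 203.07211303710938], [143.61802673339844, 125.99569702148438], [281.7777099609375, 138.18624877929688], [274.976806640625, 215.26266479492188]]
[[ 0.4483  0.2562  0.122 ]
 [ 0.7     0.2414  0.122 ]
 [ 0.6534 -0.2048  0.122 ]
 [ 0.4055 -0.1785  0.122 ]]
center [0.55179313 0.02858396 0.122     ] [np.float64(0.252), np.float64(0.449), np.float64(0.249), np.float64(0.437)] [np.float64(-3.4), np.float64(-96.0), np.float64(174.0), np.float64(84.4)]
0.075 [69, 78, 19, 18, 88] [0.848 0.476 0.087] [0.829 0.457 0.075] [0.885 0.515 0.1  ]
0.075 [47, 85, 17, 12, 63] [0.843 0.564 0.088] [0.83  0.544 0.075] [0.868 0.597 0.099]
0.075 [25, 87, 16, 11, 61] [0.841 0.651 0.089] [0.83  0.628 0.075] [0.86  0.677 0.1  ]
0.075 [104, 99, 71, 9, 181] [0.785 0.262 0.088] [0.781 0.151 0.075] [0.807 0.387 0.1  ]
0.075 [264, 101, 72, 5, 174] [ 0.784 -0.28   0.088] [ 0.78  -0.388  0.075] [ 0.787 -0.151  0.1  ]
0.075 [183, 102, 72, 5, 179] [0.783 0.01  0.088] [ 0.78  -0.117  0.075] [0.787 0.12  0.1  ]
0.075 [329, 130, 26, 28, 155] [ 0.645 -0.406  0.086] [ 0.601 -0.445  0.075] [ 0.692 
[... 1169 characters left out ...]
[ 0.85  -0.596  0.1  ] [ 0.86  -0.444  0.128]
0.1 [181, 99, 74, 5, 226] [0.784 0.001 0.116] [ 0.78  -0.117  0.1  ] [0.787 0.121 0.13 ]
0.1 [264, 98, 73, 5, 220] [ 0.784 -0.267  0.115] [ 0.78  -0.388  0.1  ] [ 0.787 -0.15   0.13 ]
0.1 [137, 127, 145, 90, 10408] [0.549 0.025 0.117] [ 0.405 -0.203  0.1  ] [0.696 0.257 0.13 ]
0.1 [81, 130, 33, 33, 255] [0.638 0.4   0.114] [0.588 0.345 0.1  ] [0.693 0.453 0.127]
0.1 [388, 130, 52, 51, 880] [ 0.595 -0.628  0.119] [ 0.514 -0.722  0.101] [ 0.685 -0.552  0.13 ]
0.1 [325, 184, 24, 24, 433] [ 0.465 -0.373  0.122] [ 0.429 -0.412  0.101] [ 0.503 -0.337  0.13 ]
0.1 [503, 356, 9, 28, 130] [-0.112 -0.933  0.115] [-0.162 -0.958  0.1  ] [-0.073 -0.926  0.13 ]
```

View pics/topcrop.png

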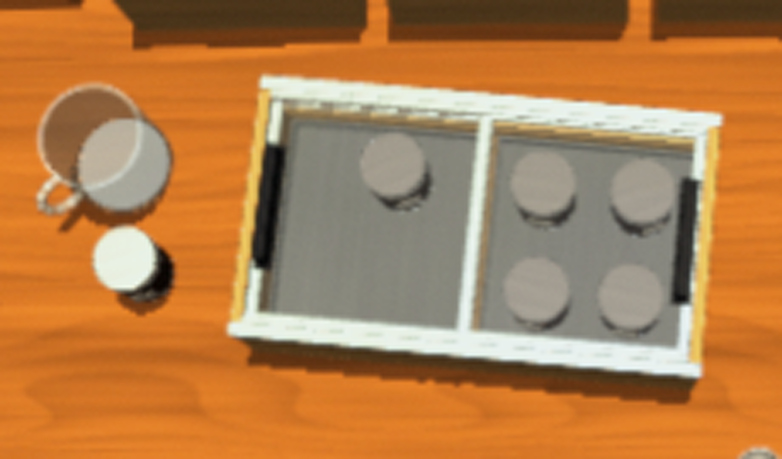

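The crop confirms the layout: left pull at crop (268,205), right pull at (685,240), and free space in the front half of the left tray. First I raise and turn the tool to line up with the case.

```bash
python3 -m pendant '[[[0.136,0,0,-2.5,0,0,0],[0.136,0,0,-2.5,0,0,0],[0.136,0,0,-2.5,0,0,0]]]'; python3 - <<'E'
from h import *
print(tool()[1].round(3)); print(np.array(viewer.camera("wrist")["tool_from_camera"]).round(3).tolist())
E
```

```text
clock: 0.52
eef_pos: [0.1892, -0.5954, 0.306]
eef_rot: [-2.167, 0.113, 2.168]
force: [-0.7, 0.8, -0.1]
opening: 0.696
[[-0.    -0.105 -0.995]
 [ 0.001 -0.995  0.104]
 [-1.    -0.001  0.   ]]
[[-0.0, 0.282, -0.959, -0.153], [1.0, 0.001, 0.0, -0.001], [0.001, -0.959, -0.282, -0.077], [0.0, 0.0, 0.0, 1.0]]
```

```bash
python3 -m pendant '[[[0,0,0,-0.1,-3,-1,0],[0,0,0,-0.1,-4,-1.5,0],[0,0,0,-0.1,-4.5,-1.5,0],[0,0,0,-0.1,-4.5,-1.5,0],[0,0,0,-0.1,-4.5,-1.5,0],[0,0,0,-0.1,-4.5,-1.5,0],[0,0,0,-0.1,-4.5,-1.5,0],[0,0,0,-0.1,-4.5,-1.5,0],[0,0,0,-0.1,-4.5,-1.5,0],[0,0,0,-0.1,-4.5,-1.5,0],[0,0,0,-0.1,-4.5,-1.5,0],[0,0,0,-0.1,-4.5,-1.5,0],[0,0,0,-0.1,-4.5,-1.5,0],[0,0,0,-0.1,-4.5,-1.5,0],[0,0,0,-0.1,-4.5,-1.5,0],[0,0,0,-0.1,-4.5,-1.5,0],[0,0,0,-0.1,-4.5,-1.5,0],[0,0,0,-0.1,-4.5,-1.5,0],[0,0,0,-0.1,-4.5,-1.5,0],[0,0,0,0,-3,-1,0]]]'; python3 - <<'E'
from h import *
c=cam("wrist"); save(c,"w1.png"); print(tool()[1].round(3)); np.save("w1.npy",c,allow_pickle=True); print(status.sense()["qpos"].round(2))
E
```

```text
clock: 3.08
eef_pos: [0.5646, 0.2382, 0.3238]
eef_rot: [-2.17, 0.105, 2.172]
force: [-0.3, -0.9, 1.5]
opening: 0.004
[[-0.002 -0.094 -0.996]
 [ 0.003 -0.996  0.094]
 [-1.    -0.003  0.002]]
[-0.04  0.4  -0.63  1.46  0.23  1.36 -2.34]
```

View pics/w1.png

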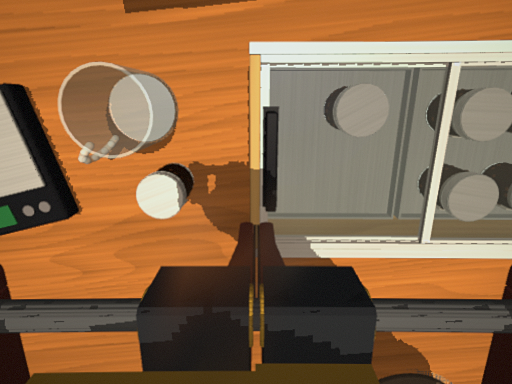

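The wrist view shows the lid at about (161,195), pull bar at (271,160), the case's back edge at row 42 and front edge at row 258, the single jar's lid at (360,108) and the jug at (105,110) with its base at (142,108).

```bash
cat > tri.py <<'E'
from h import *
def tri(a,ua,b,ub):
    o1,d1=rays(a,[ua]);o2,d2=rays(b,[ub]);d1=d1[0];d2=d2[0]
    s=np.linalg.lstsq(np.c_[d1,-d2],o2-o1,rcond=None)[0]; p,q=o1+s[0]*d1,o2+s[1]*d2
    return (p+q)/2,np.linalg.norm(p-q)
def blob(c,box,f):
    x0,y0,x1,y1=box; im=np.asarray(c["pixels"])[y0:y1,x0:x1]; m=f(cv2.cvtColor(np.ascontiguousarray(im),cv2.COLOR_RGB2HSV).astype(int)).astype(np.uint8)
    k=max(cv2.findContours(m,cv2.RETR_EXTERNAL,cv2.CHAIN_APPROX_NONE)[0],key=cv2.contourArea)
    return k.reshape(-1,2)+[x0,y0]
white=lambda h:(h[...,2]>150)&(h[...,1]<60)
dark=lambda h:h[...,2]<60
E
python3 - <<'E'
from tri import *
w=np.load("w1.npy",allow_pickle=True).item(); t=cam("top")
kw=blob(w,(128,160,200,225),white); kt=blob(t,(92,166,122,200),white)
for k in(kw,kt): print(cv2.fitEllipse(k.astype(np.float32)))
cw=cv2.fitEllipse(kw.astype(np.float32))[0]; ct=cv2.fitEllipse(kt.astype(np.float32))[0]
print("jar lid",tri(w,cw,t,ct)); print("on .085",onz(w,[cw],.085),onz(t,[ct],.085))
# pull
bw=blob(w,(258,95,284,222),dark); bt=blob(t,(140,140,158,192),dark)
rw=cv2.boxPoints(cv2.minAreaRect(bw)); rt=cv2.boxPoints(cv2.minAreaRect(bt)); print(rw.tolist(),rt.tolist())
print("pull",tri(w,rw.mean(0),t,rt.mean(0))); print(onz(w,rw,.146).round(4).tolist(),onz(w,[rw.mean(0)],.14),onz(t,[rt.mean(0)],.14))
# rim edges in wrist: front/back lines
im=np.asarray(w["pixels"]).astype(int); hsv=cv2.cvtColor(np.asarray(w["pixels"]),cv2.COLOR_RGB2HSV).astype(int); m=white(hsv)
cols=np.arange(270,505,15); bk=[(u,np.where(m[20:70,u])[0][0]+20) for u in cols if m[20:70,u].any()]
cf=np.arange(320,505,15); fr=[(u,np.where(m[230:275,u])[0][-1]+230) for u in cf if m[230:275,u].any()]
for n,q in(("back",bk),("front",fr)):
    p=onz(w,q,.122); f=np.polyfit(p[:,1],p[:,0],1); print(n,f,"yaw",np.degrees(-np.arctan(f[0])),np.std(p[:,0]-np.polyval(f,p[:,1])))
# left outer edge
m2=(hsv[...,0]<28)&(hsv[...,0]>14)&(hsv[...,1]>60)&(hsv[...,2]>150)
for v in(80,120,160,200): print(v,np.where(m2[v,235:275])[0][[0,-1]]+235 if m2[v,235:275].any() else None, onz(w,[(np.where(m[v,240:275])[0][0]+240 if m[v,240:275].any() else 0,v)],.122))
# single lid, jug
g=lambda h:(h[...,2]>135)&(h[...,1]<45)
ks=blob(w,(318,75,398,142),g); kst=blob(t,(172,140,200,170),g); print("single",cv2.fitEllipse(ks.astype(np.float32)),cv2.fitEllipse(kst.astype(np.float32)))
E
```

```text
((158.12039184570312, 195.6575164794922), (41.55542755126953, 45.72037124633789), 142.96319580078125)
((104.0276870727539, 182.26953125), (11.341747283935547, 17.691680908203125), 149.1580352783203)
jar lid (array([0.52620853, 0.38021821, 0.06649353]), np.float64(0.0037612080019442844))
on .085 [[0.53139227 0.37160456 0.085     ]] [[0.52312125 0.37649562 0.085     ]]
[[261.8104553222656, 209.91085815429688], [264.0000305175781, 107.0], [277.7597351074219, 107.29275512695312], [275.5701599121094, 210.20361328125]] [[135.6923065185547, 142.46156311035156], [146.3538360595703, 136.36924743652344], [164.3230743408203, 167.8153839111328], [153.6615447998047, 173.90769958496094]]
pull (array([0.58697232, 0.21551091, 0.1697346 ]), np.float64(0.018095632394612926))
[[0.5205, 0.2368, 0.146], [0.6318, 0.2241, 0.146], [0.6301, 0.2101, 0.146], [0.5186, 0.2214, 0.146]] [[0.57679835 0.22266827 0.14      ]] [[0.59826203 0.21368946 0.14      ]]
back [0.10018881 0.67371154] yaw -5.721303985055919 0.00023364464108442258
front [0.09709654 0.42553084] yaw -5.545837048335954 0.00045456800223894436
80 [250 259] [[0.65927492 0.22535315 0.122     ]]
120 [250 259] [[0.61765844 0.22931195 0.122     ]]
160 [250 259] [[0.57280796 0.23358187 0.122     ]]
200 None [[0.5548154  0.54348903 0.122     ]]
single ((362.95733642578125, 111.27006530761719), (51.25321960449219, 58.31782913208008), 29.96639633178711) ((185.20269775390625, 156.8231964111328), (28.644800186157227, 32.073787689208984), 100.96347045898438)
```

```bash
python3 - <<'E'
from tri import *
w=np.load("w1.npy",allow_pickle=True).item(); t=cam("top"); t["pixels"]=cv2.imread("pics/top0.png")[:,:,::-1].copy()
kt=blob(t,(92,166,122,195),white); ct=cv2.fitEllipse(kt.astype(np.float32)); print(ct)
hull=blob(w,(125,150,200,230),lambda h:(h[...,2]>110)&(h[...,1]<70)); cw=cv2.minEnclosingCircle(hull.astype(np.float32)); print(cw)
for u in(cw[0],): print("jar",tri(w,u,t,ct[0]),onz(w,[u],.085),onz(t,[ct[0]],.085))
bw=(269.8,158.6); bt=cv2.boxPoints(cv2.minAreaRect(blob(t,(143,140,158,192),dark))).mean(0); print(bt,"pull",tri(w,bw,t,bt))
cc=np.array([.555,.028]); a=np.radians(-5.64); ex=np.array([np.cos(a),np.sin(a)]); ey=np.array([-ex[1],ex[0]])
pl=onz(w,[bw],.146)[0,:2]; print("pull case",(pl-cc)@ex,(pl-cc)@ey)
s=onz(w,[(361,110)],.1)[0,:2]; print("single",s,"in case",(s-cc)@ex,(s-cc)@ey)
p,Rm=tool(); print("tcp in case",(p[:2]-cc)@ex,(p[:2]-cc)@ey)
E
```

```text
((106.30517578125, 180.64773559570312), (16.96373748779297, 17.70652961730957), 32.64167022705078)
((160.10975646972656, 194.35162353515625), 24.341703414916992)
jar (array([0.53022379, 0.37198353, 0.07534466]), np.float64(0.00016012624505170456)) [[0.53290889 0.36868206 0.085     ]] [[0.52841001 0.36898409 0.085     ]]
[148.76154 165.4077 ] pull (array([0.57129357, 0.22228397, 0.11251519]), np.float64(0.0007721633545478374))
pull case 0.003701158106164127 0.19611795486172734
single [0.61568603 0.11088141] in case 0.05224685849525293 0.08844426211633313
tcp in case -0.011690483498232708 0.2094338875621122
```

```bash
python3 -m pendant '[[[0,0,0,2,-1.3,-0.5,0],[0,0,0,4,-1.3,-0.5,0],[0,0,0,4,0,0,0],[0,0,0,4,0,0,0],[0,0,0,2.5,0,0,0],[0,0,0,1.5,0,0,0],[0,0,0,0.6,0,0,0],[0,0,0,0,0,0,0]]]'; python3 - <<'E'
from h import *
c=cam("wrist"); save(c,"w2.png"); print(tool()[1].round(4))
E
```

```text
clock: 4.22
eef_pos: [0.5771, 0.2609, 0.1389]
eef_rot: [-2.17, 0.109, 2.169]
force: [-0.0, 0.3, 0.3]
opening: 0.004
[[ 1.100e-03 -1.001e-01 -9.950e-01]
 [ 5.000e-04 -9.950e-01  1.001e-01]
 [-1.000e+00 -6.000e-04 -1.000e-03]]
```

View pics/w2.png

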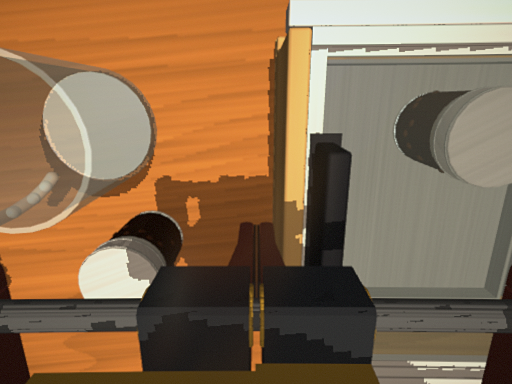

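The closed fingertips at (258,240) stand just outside the pull bar (310–350). Now I push it open.

```bash
python3 -m pendant '[[[0,0,0,0,1,0,0],[0,0,0,0,1.5,0,0],[0,0,0,0,2,0,0],[0,0,0,0,2,0,0],[0,0,0,0,2,0,0],[0,0,0,0,2,0,0],[0,0,0,0,2,0,0],[0,0,0,0,2,0,0],[0,0,0,0,1.5,0,0],[0,0,0,0,1,0,0],[0,0,0,0,0.5,0,0],[0,0,0,0,0.5,0,0],[0,0,0,0,0,0,0]]]'; python3 - <<'E'
from h import *
cc=np.array([.555,.028]); a=np.radians(-5.64); ex=np.array([np.cos(a),np.sin(a)]); ey=np.array([-ex[1],ex[0]])
p=tool()[0]; print((p[:2]-cc)@ex,(p[:2]-cc)@ey)
E
```

```text
clock: 5.9
eef_pos: [0.5586, 0.0814, 0.1384]
eef_rot: [-2.169, 0.11, 2.171]
force: [-0.3, 0.4, -0.7]
opening: 0.006
-0.0016701697627223848 0.05352482728502406
```

```bash
python3 -m pendant '[[[0,0,0,0,0.5,0,0],[0,0,0,0,0.3,0,0],[0,0,0,0,0,0,0]]]';  python3 -m pendant '[[[0,0,0,0,0.3,0,0],[0,0,0,0,0.2,0,0],[0,0,0,0,0,0,0]]]'
```

```text
clock: 6.28
eef_pos: [0.5579, 0.0733, 0.1385]
eef_rot: [-2.17, 0.11, 2.171]
force: [0.2, -0.8, 0.7]
opening: 0.011
clock: 6.65
eef_pos: [0.5576, 0.0685, 0.1386]
eef_rot: [-2.17, 0.11, 2.17]
force: [-0.4, 0.4, -0.1]
opening: 0.006
```

```bash
python3 -m pendant '[[[0,0,0,0,0.3,0,0],[0,0,0,0,0,0,0]]]'; python3 -m pendant '[[[0,0,0,0,0.2,0,0],[0,0,0,0,0,0,0]]]'; python3 -m pendant '[[[0,0,0,0,0.2,0,0],[0,0,0,0,0,0,0]]]'
```

```text
clock: 6.9
eef_pos: [0.5575, 0.0672, 0.1387]
eef_rot: [-2.17, 0.106, 2.169]
force: [1.5, 4.6, -2.7]
opening: 0.007
clock: 7.15
eef_pos: [0.5575, 0.0671, 0.1387]
eef_rot: [-2.17, 0.102, 2.168]
force: [1.2, 9.3, -4.7]
opening: 0.004
clock: 7.4
eef_pos: [0.5574, 0.0671, 0.1388]
eef_rot: [-2.171, 0.097, 2.167]
force: [2.3, 14.3, -6.2]
opening: 0.006
```

```bash
python3 - <<'E'
from h import *
c=cam("wrist"); save(c,"w3.png"); np.save("w3.npy",c,allow_pickle=True)
E
```

```text
(no output)
```

View pics/w3.png

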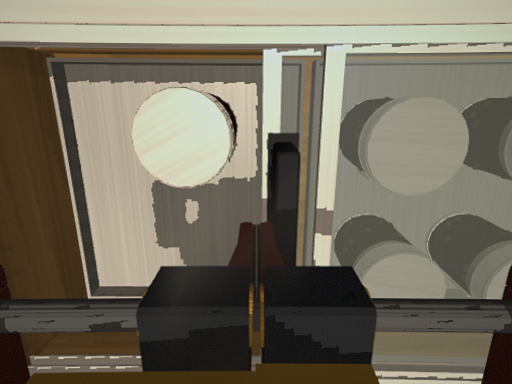

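The door is fully open: force builds against the stop, and the tray is uncovered with the single jar at (185,135) and its front half free. I'll back off, rise and look down on the jar.

```bash
python3 -m pendant '[[[0,0,0,0,-1.4,0,0],[0,0,0,-3,-1,0,0],[0,0,0,-4,0,0,0],[0,0,0,-4,-2,0,0.5],[0,0,0,-1,-3,0.5,1],[0,0,0,0,-4,1,1],[0,0,0,0,-4,1,1],[0,0,0,0,-4,1,1],[0,0,0,0,-4,1,1],[0,0,0,0,-3,0.75,1],[0,0,0,0,-2,0.5,1],[0,0,0,0,-2,0,1],[0,0,0,0,0,0,1]]]'; python3 - <<'E'
from tri import *
c=cam("wrist"); save(c,"w4.png"); np.save("w4.npy",c,allow_pickle=True); p,Rm=tool(); print(p,Rm.round(3))
P=cloud(c); m=(abs(P[...,2]-.085)<.012)&(abs(P[...,0]-.53)<.06)&(abs(P[...,1]-.37)<.06)
print("lid depth pts",m.sum(),np.median(P[m],0),P[m].min(0),P[m].max(0))
v,u=np.where(m); ct=cv2.minEnclosingCircle(np.c_[u,v].astype(np.float32)); print(ct, onz(c,[ct[0]],.085))
w=np.load("w1.npy",allow_pickle=True).item(); print(tri(w,(160.1,194.4),c,ct[0]))
j=(P[...,2]>.1)&(P[...,2]<.125)&(P[...,1]>.3)&(P[...,0]>.52); print("jug rim",P[j].min(0),P[j].max(0))
E
```

```text
clock: 9.07
eef_pos: [0.5302, 0.3711, 0.2584]
eef_rot: [-2.17, 0.108, 2.171]
force: [1.0, 0.5, 0.7]
opening: 1.0
[0.53049656 0.36992156 0.25835852] [[-0.    -0.1   -0.995]
 [-0.001 -0.995  0.1  ]
 [-1.     0.001  0.   ]]
lid depth pts 2586 [0.53107631 0.37027585 0.08394488] [0.49840514 0.33906999 0.07318341] [0.56104775 0.40168437 0.0864444 ]
((257.33245849609375, 172.0449676513672), 28.95162010192871) [[0.53128842 0.37031802 0.085     ]]
(array([0.53073116, 0.37050087, 0.07978614]), np.float64(0.0012904761764737447))
jug rim [0.59104438 0.34704866 0.10000452] [0.69054534 0.45079344 0.12128154]
```

View pics/w4.png

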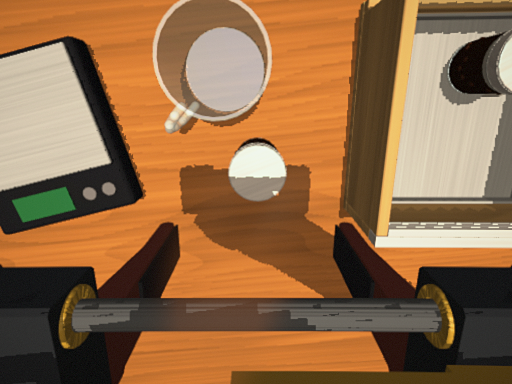

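The lid at (257,172) is centred between the open fingers (at about 165 and 350), and the jug stays clear of them. The measured lid height is 84 mm by depth and 80 mm by triangulation, which agrees with the text. Next I descend and grip.

```bash
python3 -m pendant '[[[0,0,0,2.4,0,0,1],[0,0,0,4,0,0,1],[0,0,0,4,0,0,1],[0,0,0,4,0,0,1],[0,0,0,2.5,0,0,1],[0,0,0,1.5,0,0,1],[0,0,0,1,0,0,1],[0,0,0,0,0,0,1]]]'; python3 -m pendant '[[[0,0,0,0,0,0,0.5],[0,0,0,0,0,0,0.5],[0,0,0,0,0,0,0.5],[0,0,0,0,0,0,0.5],[0,0,0,0,0,0,0.5]]]'
```

```text
clock: 10.12
eef_pos: [0.5304, 0.3698, 0.0646]
eef_rot: [-2.17, 0.11, 2.17]
force: [1.0, -0.8, 0.2]
opening: 0.998
clock: 10.75
eef_pos: [0.5304, 0.3703, 0.0652]
eef_rot: [-2.171, 0.108, 2.169]
force: [-1.3, -0.7, 4.8]
opening: 0.7
```

```bash
python3 -m pendant '[[[0,0,0,0,0,0,0.4],[0,0,0,-0.5,0,0,0.4],[0,0,0,-1.5,0,0,0.4],[0,0,0,-3,0,0,0.4],[0,0,0,-3,0,0,0.4],[0,0,0,-3,0,0,0.4],[0,0,0,-3,0,0,0.4],[0,0,0,-1.5,0,0,0.4],[0,0,0,-0.5,0,0,0.4],[0,0,0,0,0,0,0.4]]]'; python3 -m pendant '[[[0,0,0,0,0.8,0,0.4],[0,0,0,0,2,-0.1,0.4],[0,0,0,0,3,-0.1,0.4],[0,0,0,0,3,-0.1,0.4],[0,0,0,0,3,-0.1,0.4],[0,0,0,0,3,-0.1,0.4],[0,0,0,0,3,-0.1,0.4],[0,0,0,0,2,-0.1,0.4],[0,0,0,0,1.5,-0.1,0.4],[0,0,0,0,0.5,0,0.4],[0,0,0,0,0,0,0.4]]]'; python3 - <<'E'
from tri import *
c=cam("wrist"); save(c,"w5.png"); p,Rm=tool(); print(p,Rm.round(3))
P=cloud(c)
m=(P[...,2]>.085)&(P[...,2]<.108)&(np.hypot(P[...,0]-.6157,P[...,1]-.1109)<.06); print("single",np.median(P[m],0),P[m].min(0),P[m].max(0))
f=(P[...,2]<.03)&(P[...,2]>.005)&(abs(P[...,0]-.6)<.09)&(abs(P[...,1]-.15)<.07); print("floor z",np.median(P[f],0),f.sum())
E
```

```text
clock: 12.0
eef_pos: [0.5299, 0.3698, 0.224]
eef_rot: [-2.17, 0.11, 2.171]
force: [-0.8, 0.2, -2.4]
opening: 0.703
clock: 13.38
eef_pos: [0.5162, 0.1524, 0.2246]
eef_rot: [-2.17, 0.109, 2.17]
force: [-0.4, 0.6, -2.6]
opening: 0.704
[0.5162238  0.15300711 0.2246852 ] [[ 0.    -0.099 -0.995]
 [ 0.    -0.995  0.099]
 [-1.    -0.    -0.   ]]
single [0.61575441 0.10828446 0.09912267] [0.58058239 0.055776   0.08512856] [0.64620393 0.13983759 0.10798464]
floor z [0.59400156 0.1638476  0.01421762] 16899
```

View pics/w5.png

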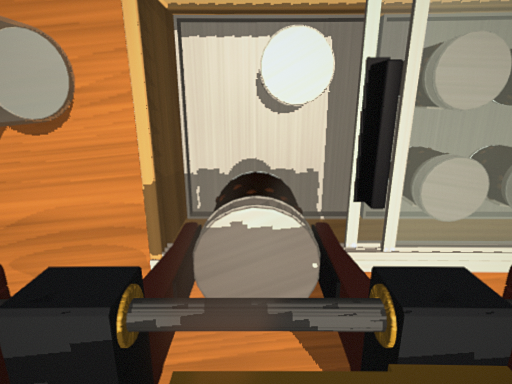

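The jar hangs upright in the jaws over the free front half of the tray. The single jar at (298,65) is well clear, and the measured tray floor is at 14 mm. I lower it now.

```bash
python3 -m pendant '[[[0,0,0,1,0,0,0.4],[0,0,0,2.5,0,0,0.4],[0,0,0,3,0,0,0.4],[0,0,0,3,0,0,0.4],[0,0,0,2.5,0,0,0.4],[0,0,0,1.2,0,0,0.4],[0,0,0,0.6,0,0,0.4],[0,0,0,0.2,0,0,0.4],[0,0,0,0,0,0,0.4]]]'; python3 -m pendant '[[[0,0,0,0.15,0,0,0.4],[0,0,0,0.15,0,0,0.4],[0,0,0,0,0,0,0.4]]]'
```

```text
clock: 14.55
eef_pos: [0.5167, 0.1526, 0.0852]
eef_rot: [-2.171, 0.109, 2.169]
force: [-0.7, 0.4, -2.2]
opening: 0.697
clock: 14.92
eef_pos: [0.5163, 0.1523, 0.0817]
eef_rot: [-2.17, 0.109, 2.17]
force: [-0.2, 0.1, -2.1]
opening: 0.702
```

```bash
python3 -m pendant '[[[0,0,0,0.1,0,0,0.4],[0,0,0,0,0,0,0.4]]]'; python3 -m pendant '[[[0,0,0,0.1,0,0,0.4],[0,0,0,0,0,0,0.4]]]'
```

```text
clock: 15.18
eef_pos: [0.5163, 0.1523, 0.0806]
eef_rot: [-2.17, 0.109, 2.17]
force: [-0.3, 0.8, -1.9]
opening: 0.698
clock: 15.42
eef_pos: [0.5165, 0.1524, 0.0801]
eef_rot: [-2.171, 0.109, 2.17]
force: [-2.4, -1.3, 4.2]
opening: 0.699
```

Force changed sign (the weight is taken), so the jar is on the floor. I'll release, wait and rise.

```bash
python3 -m pendant '[[[0,0,0,0,0,0,0.8],[0,0,0,0,0,0,0.9],[0,0,0,0,0,0,0.9],[0,0,0,0,0,0,0.9],[0,0,0,0,0,0,0.9],[0,0,0,-0.7,0,0,0.9],[0,0,0,-2,0,0,0.9],[0,0,0,-4,0,0,0.9],[0,0,0,-4,0,0,0.9],[0,0,0,-3.5,0,0,0.5],[0,0,0,0,0,0,0],[0,0,0,0,0,0,0]]]'; python3 - <<'E'
from tri import *
c=cam("wrist"); save(c,"w6.png"); p,Rm=tool(); print(p)
P=cloud(c); b=P[(P[...,2]>.09)&(P[...,2]<.106)&(np.hypot(P[...,0]-.517,P[...,1]-.152)<.05)]; print("jar lid",len(b),np.median(b,0),b.min(0),b.max(0)); 
b=b[b[:,2]>.097]; A=np.c_[b[:,:2],np.ones(len(b))]; print("tilt",np.linalg.lstsq(A,b[:,2],rcond=None)[0])
E
```

```text
clock: 16.92
eef_pos: [0.516, 0.1522, 0.2214]
eef_rot: [-2.17, 0.109, 2.17]
force: [0.1, 0.2, -0.2]
opening: 0.599
[0.51576475 0.15204067 0.22086477]
jar lid 3513 [0.5171805  0.15255166 0.09895929] [0.48406241 0.12135493 0.09002573] [0.54694049 0.1839641  0.10133507]
tilt [-0.00068931  0.00094828  0.09918584]
```

View pics/w6.png

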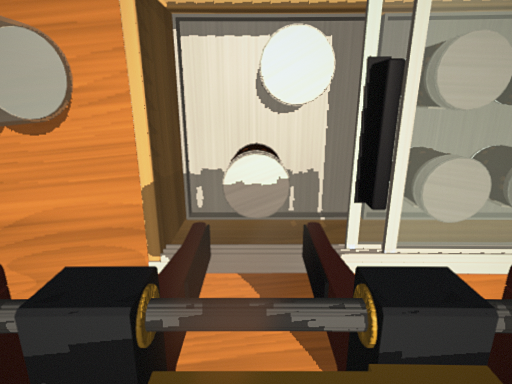

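The jar stands upright in the tray at (255,183): lid at 99 mm, plane tilt about 0.001, and let go. Next I go behind the pull with closed fingers.

```bash
python3 -m pendant '[[[0,0,0,0,1.5,-0.6,0],[0,0,0,0,2.5,-1,0],[0,0,0,0,2.5,-1,0],[0,0,0,0,2.5,-1,0],[0,0,0,0,2.5,-1,0],[0,0,0,0,1.5,-0.5,0],[0,0,0,0,0,0,0],[0,0,0,2,0,0,0],[0,0,0,3,0,0,0],[0,0,0,2,0,0,0],[0,0,0,1.1,0,0,0],[0,0,0,0,0,0,0]]]'; python3 - <<'E'
from h import *
cc=np.array([.555,.028]); a=np.radians(-5.64); ex=np.array([np.cos(a),np.sin(a)]); ey=np.array([-ex[1],ex[0]])
p=tool()[0]; print((p[:2]-cc)@ex,(p[:2]-cc)@ey)
c=cam("wrist"); save(c,"w7.png")
E
```

```text
clock: 18.48
eef_pos: [0.5536, 0.0187, 0.1402]
eef_rot: [-2.169, 0.107, 2.172]
force: [0.4, -0.1, 0.0]
opening: 0.008
-0.0004826031954543187 -0.009390302725969761
```

View pics/w7.png

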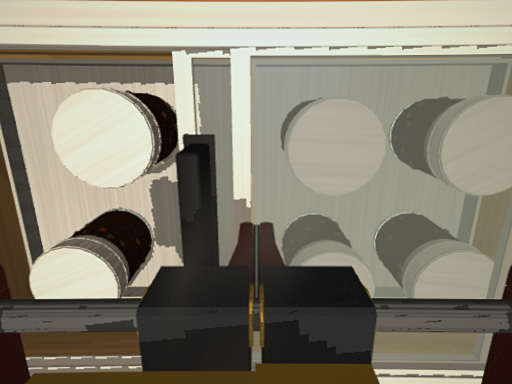

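The closed fingers at (257,240) are just to the right of the pull (180–215). I push toward +y, 18.5 cm first.

```bash
python3 -m pendant '[[[0,0,0,0,-1,0,0],[0,0,0,0,-1,0,0],[0,0,0,0,-1.5,0,0],[0,0,0,0,-2,0,0],[0,0,0,0,-2,0,0],[0,0,0,0,-2,0,0],[0,0,0,0,-2,0,0],[0,0,0,0,-2,0,0],[0,0,0,0,-2,0,0],[0,0,0,0,-1.5,0,0],[0,0,0,0,-1,0,0],[0,0,0,0,-0.5,0,0],[0,0,0,0,0,0,0]]]'; python3 -m pendant '[[[0,0,0,0,-0.3,0,0],[0,0,0,0,-0.3,0,0],[0,0,0,0,0,0,0]]]'; python3 -m pendant '[[[0,0,0,0,-0.2,0,0],[0,0,0,0,0,0,0]]]'; python3 -m pendant '[[[0,0,0,0,-0.2,0,0],[0,0,0,0,0,0,0]]]'
```

```text
clock: 20.15
eef_pos: [0.5724, 0.2025, 0.1405]
eef_rot: [-2.17, 0.108, 2.17]
force: [0.2, 0.1, 0.1]
opening: 0.008
clock: 20.52
eef_pos: [0.573, 0.206, 0.1405]
eef_rot: [-2.17, 0.114, 2.172]
force: [-2.7, -4.9, 3.1]
opening: 0.008
clock: 20.78
eef_pos: [0.573, 0.206, 0.1405]
eef_rot: [-2.17, 0.118, 2.173]
force: [-3.4, -9.6, 6.3]
opening: 0.003
clock: 21.02
eef_pos: [0.573, 0.2061, 0.1405]
eef_rot: [-2.169, 0.122, 2.175]
force: [-6.5, -15.3, 8.8]
opening: 0.0
```

The stop is reached (force building to 15 N with no motion). I back off, rise and check.

```bash
python3 -m pendant '[[[0,0,0,0,1.4,0,0],[0,0,0,-1,0.5,0,0],[0,0,0,-3,0,0,0],[0,0,0,-4,0,0,0],[0,0,0,-4,0,0,0],[0,0,0,-4,0,0,0],[0,0,0,-2,0,0,0],[0,0,0,0,0,0,0]]]'; python3 - <<'E'
from tri import *
c=cam("wrist"); save(c,"w8.png"); P=cloud(c); print(tool()[0])
cc=np.array([.555,.028]); a=np.radians(-5.64); ex=np.array([np.cos(a),np.sin(a)]); ey=np.array([-ex[1],ex[0]])
m=(P[...,2]>.138)&(P[...,2]<.155)&(P[...,1]<.26)&(P[...,1]>-.25)
nl,l,st,_=cv2.connectedComponentsWithStats(m.astype(np.uint8))
for i in range(1,nl):
    if st[i,4]>100: q=P[l==i]; y=(q[:,:2]-cc)@ey; print("pull comp",st[i].tolist(),q.mean(0).round(4),"case y",np.percentile(y,[2,50,98]).round(4))
print("wrist ray pull on .146: see picture"); t=cam("top"); save(t,"top8.png")
E
```

```text
clock: 22.02
eef_pos: [0.5722, 0.1941, 0.3229]
eef_rot: [-2.173, 0.106, 2.165]
force: [-0.1, 0.2, -0.9]
opening: 0.003
[0.57170547 0.19357129 0.3211879 ]
pull comp [226, 124, 13, 98, 1099] [0.575  0.2209 0.1447] case y [0.1883 0.1939 0.1999]
wrist ray pull on .146: see picture
```

View pics/w8.png

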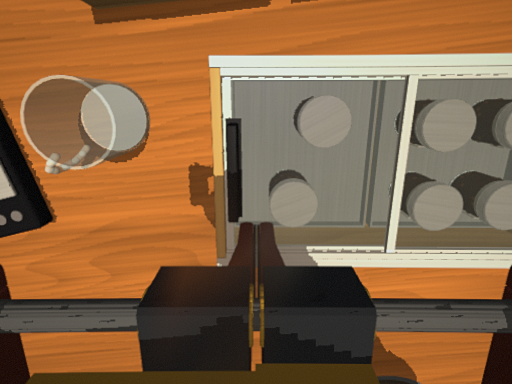

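Wrist view: both jars under the shut left door, pull back at (233,170). I'll compare numerically with the starting images.

```bash
python3 - <<'E'
from tri import *
w=np.load("w1.npy",allow_pickle=True).item(); P=cloud(w)
cc=np.array([.555,.028]); a=np.radians(-5.64); ex=np.array([np.cos(a),np.sin(a)]); ey=np.array([-ex[1],ex[0]])
m=(P[...,2]>.138)&(P[...,2]<.155)&(P[...,1]<.26)&(P[...,1]>.15); q=P[m]; print("start pull",len(q),np.percentile((q[:,:2]-cc)@ey,[2,50,98]).round(4))
t=cam("top")
for n in("top0","top8"):
    t["pixels"]=cv2.imread(f"pics/{n}.png")[:,:,::-1].copy()
    k=blob(t,(264,150,277,205),dark); r=cv2.minAreaRect(k); print(n,"right pull px",r, onz(t,[r[0]],.13).round(4))
a=cv2.imread("pics/top0.png");b=cv2.imread("pics/top8.png"); cv2.imwrite("pics/cmp.png",np.vstack([a[100:290,60:460],b[100:290,60:460]]))
E
```

```text
start pull 1106 [0.1885 0.1943 0.2001]
top0 right pull px ((270.7896423339844, 175.52415466308594), (3.8200924396514893, 35.29433059692383), 4.763641834259033) [[ 0.5303 -0.1671  0.13  ]]
top8 right pull px ((270.78619384765625, 175.56553649902344), (3.8200924396514893, 35.21128845214844), 4.763641834259033) [[ 0.5301 -0.1671  0.13  ]]
```

View pics/cmp.png

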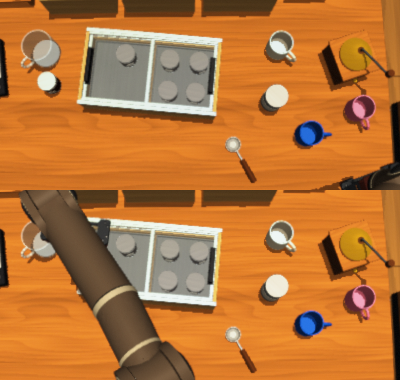

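The left pull is within 0.4 mm of where it started, the right pull is unmoved, and the other things are in place. The robot is clear, so I hand in.

```bash
python3 -c "
from plant import ticket,status
s=status.sense(); print(s['clock'],s['force']); print(ticket.job_done())"
```

```text
22.175 [ 0.14273542  0.00682463 -0.24431155]
the job is handed in; nothing more can be done
None
```

The job is done and handed in at 22.2 s of the 67 s allowed. I pushed the left door open to its stop, put the jar in the free front half of the left tray, and pushed the door shut to its stop.

**Last checks:**
- **Jar:** after release its lid stood at 99 mm, level to about 0.001 rad, at about (0.517, 0.152). I set it down gently; the wrist force changed by only about 6 N on contact.
- **Doors:** the left pull is within 0.4 mm of its starting position, and the right pull hasn't moved.
- **Other things:** in the final images the other jars, jug, mug, tin and spoon stand where they were. I compared these by eye, not by measurement.
- **Robot:** clear of everything, with no contact force at hand-in.

**Checks that disagreed:** early two-view heights came out 5–10 mm low for the lid, because of pixel noise in the distant top view. My first attempts at masking the lid and pull in the top view also failed because the arm was in the way. Wrist-camera depth settled the lid at 84 mm and the tray floor at 14 mm, matching the text.

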